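# Hold the topping bin open

### The arm

A 6-joint arm with a two-finger parallel gripper is mounted at the origin on the work surface. World frame = base frame: x ahead of the robot, y to its left, z up, the work surface at z = 0. Lengths are in mm, angles in degrees, forces in N, time in s.
With the tool pointing down it reaches from about 350 to 925 mm from the base axis. Payload 6.4 kg.
Tool frame: the origin (TCP) lies midway between the tips of the shut fingers; the grasp point (between the pads) lies bot.grip_depth behind it (bot.grip_depth is the distance from the TCP to the grasp point, in mm); z points along the fingers, y is the line along which they close (so a half turn about z gives the same grasp; the last joint's range is limited). The gripper opens to 85 mm and grips with 20 to 120 N. Pads are 22 mm wide; open, the fingers measure 114 mm over their backs; the gripper's body (76 mm by 85 mm) begins 54 mm behind the grasp point. The pads swing forward as they close: fully open they stand 13 mm farther back than shut.
Start: joints at [63.421, 14.043, 89.255, -0, 76.702, -9.975], TCP at [185.741, 622.908, 231.29] pointing down, gripper open.
Joint ranges: [-179.41, 179.41], [-58.25, 129.5], [7.25, 145.43], [-54.29, 234.29], [11.92, 165.04], [-157.13, 157.13]. Speed limits (degrees/s): [147.25, 147.25, 180, 180, 180, 180].

### API

Orientations are given as [roll, pitch, yaw] about the fixed x, y, z axes, in that order (R = Rz(yaw) Ry(pitch) Rx(roll)).
In Python, from cell import bot, vision, order gives the robot as it stands.
- The arm moves only by the tool carry_out, never from a script. Its argument "motion" is a list of rows, each a list of 4 numbers: the shift along the tool's x, y, z in units of 30 mm (1.0 is 30 mm), then the turn about the tool's z in units of 8 degrees (1.0 is 8 degrees). A call has 1 to 20 rows; each row shifts and turns the commanded pose from where the row before left it, along the tool's axes as they then stand; what a row does not reach is not made up. A row lasts 1/10 s, in which the tool goes at most 50 mm and 8.59 degrees, less where a joint would pass 70% of its speed; a pose out of reach is approached as far as the arm can. A call is refused whole if a number of a shift passes 1 or a number of a turn 1, either way. A call with a gripper value outside its range is refused whole. "fingers" is the closure, from 0 (fully open) to 1 (shut), set as the call begins (left out, the last holds). The fingers move at their own pace and stop on an object; the grip force is fixed at half the most. Time passes only in rows, so rows that do not move let the fingers close. It gives the time, the measured TCP pose, the force, the opening and the grip force at its end, in the units of the state.
- bot.state(): the state, without advancing time (a new reading comes with each control period).
- vision.snapshot(name): name is "scene" or "side" or "wrist"; returns a dict with "img" (420x560x3 uint8, blue, green, red), "vfov" (degrees; the focal length in pixels is half the picture's height over the tangent of half this angle, whatever the lens; pixels are square), "cx", "cy" (the principal point, pixels), "rvec" (rotation vector, rad) and "tvec" (3), from world to camera coordinates, as OpenCV has them. Camera axes: x right, y down, z forward; pixel columns grow to the right and rows downward; lengths in mm; the calibration is good to about 2 mm. The wrist camera is an equidistant fisheye: a pixel r from the principal point sees the ray r / f radians off the axis. A picture is of the moment at which its call begins. There is no depth.
- order.close_job(): hands the job in; it is judged then, once.
Trained networks look in a picture, given as the dict that the camera call returned (one of the last four; its "shot" number tells which), for a name from the list of things; names that differ only in an ending like _2 or _b are one class to them, and where a whole thing is asked for, a point or a joint stands for the part that bears it (a point fixed in the world has none). Each returns a list of dicts, best first, with "score" (0 to 1); they miss things now and then, are a little off and sometimes report something else, mostly with a low value. They report only what shows in the picture. A call takes as long as a camera call. They do not tell look-alikes from the thing itself.
- vision.find_in(picture, label): "position" ([x, y, z] in mm, in the coordinates of the camera as it stood for that picture, good to about 4 mm: the middle of the surface that is visible of it).
- vision.silhouettes(picture, label): "pixels" (420x560 bool, what is visible of it).
The state is a dict: "time": time; "joint_positions": joint angles; "dq": joint speeds; "tau": joint torques, N m; "eef_pos": TCP position; "tool_rot": TCP orientation; "force": force on the tool from outside, world axes, zero at the start; "ft_torque": the same for the moment, N m; "opening": finger opening in mm; "finger_force": force on a finger pad.
Only numpy, scipy, OpenCV 4.12 (cv2) and the standard library are available. Lean on these libraries where they do the work, as an engineer would, in place of code of your own. Each camera call takes 0.05 s, during which the arm holds its last target. There are 200 camera calls.

### The job

I need both hands to restock the wide steel bin. Take the steel cup off its lid and stand it upright on the white tray, then raise that lid to 60 degrees and finish still holding it there, keeping it at 60 degrees to within about 5 degrees until I am done (it drops shut if you let go). Do not tip the cup, leave the narrow bin shut and leave the other things where they are.

Things in the scene. Friction and masses are not known exactly. Their poses are not given: they have to be found in the camera images.
- wide_bin: the wider of two fixed open-topped steel bins, 170 deep (its x) x 200 wide (its y) x 100 mm tall, full of sealed portion pots. Origin at the centre of its underside; x points from the front (bar side) to the hinged far side, z up.
- wide_lid (a joint): lid angle of the wide bin in rad: 0 shut, growing as the front edge rises; 60 degrees = 1.047. Flat aluminium lid, 182 x 206 x 6 mm, 0.25 to 0.46 kg, hinged on top of the far wall; its top face is 106 mm above the table when shut and its front edge overhangs the front wall by 12 mm. It falls shut from 60 degrees.
- wide_bar (a point): middle of the round bar handle on the wide lid: bar 10 mm thick, 100 mm long along the bin's y, its axis 40 mm above the lid's top face (146 mm above the table when shut) and 145 mm in front of the hinge line. A post at each end; free underneath (35 mm). The point moves with the lid.
- wide_hinge (a point): middle of the wide lid's hinge line, 100 mm above the table; the line runs along the bin's y. At bin x = +85 mm.
- narrow_bin: the other fixed steel bin, 170 x 120 x 100 mm, same build with a shorter bar; origin at the centre of its underside. The two bins stand side by side, either way round.
- narrow_lid (a joint): lid angle of the narrow bin in rad, 0 shut
- cup: open steel cup, 90 mm tall, slightly tapered, 64 mm across at the rim, 0.12 to 0.21 kg, starting upright on the wide lid behind the bar; origin at the centre of its underside, z up
- tray: fixed white tray, 280 (its x) x 200 (its y) x 18 mm tall, walls 5 mm, floor 5 mm thick; origin at the centre of its underside. The jug stands on its far half, about 70 mm towards +x from its centre; the near half is free.
- jug: bystander: clear jug with a handle, 88 mm across, 110 mm tall, on the far half of the tray; origin at the centre of its underside
- sauce_bottle: bystander: amber bottle, 56 mm across, 160 mm tall; origin at the centre of its underside
- honey_jar: bystander: amber jar, 60 mm across, 90 mm tall, in front of and between the bins; origin at the centre of its underside
- syrup_bottle: bystander: glass bottle, 68 mm across, 200 mm tall, behind the bins; origin at the centre of its underside
- spoon: bystander: steel spoon lying flat in front of the bins, roughly along y; origin at its underside
Things that resemble listed ones, but are neither listed nor needed, are in the scene too. What is meant by the cup is not blue, and is the smaller of those in its own colour.

How it is judged:
By the outcome, as a careful person would: the job done as asked, in the order asked, and still so for the second after the job is handed in, while the arm keeps its last pose, push and grip.
It also fails if it takes over 64 s, if anything falls off the work surface, if the arm or the gripper's body presses on something with over 40 N, if the wrist force passes 120 N, or if a joint passes its speed limit or range.

## Working session

There is one attempt and no reset: what is moved stays moved. The work goes in short steps, Python scripts to look and compute and a tool call to move; the robot and the scene stay as the last step left them, time stands still between calls to the robot, and variables do not carry over. Pictures are saved under pics/ and viewed, at most 10 in all, crops included, and the job is handed in when it is done.

Besides the shell and the picture viewer there is one more tool, called by a JSON object that holds its "op" and its "data". carry_out: Moves the arm, as the interface text tells. Its arguments: {"type":"object","properties":{"motion":{"type":"array","items":{"type":"array","items":{"type":"number"}}},"fingers":{"type":"number"}},"required":["motion"]}

```bash
mkdir -p pics; ls; cat > h.py <<'E'
import numpy as np, cv2
from scipy.spatial.transform import Rotation as R
from cell import bot, vision, order
def w(p,c):
    M=cv2.Rodrigues(np.array(p['rvec'],float))[0]
    return M.T@(np.array(c,float)-np.array(p['tvec'],float).ravel())
def ray(p,u,v):
    M=cv2.Rodrigues(np.array(p['rvec'],float))[0]
    f=210/np.tan(np.radians(p['vfov']/2))
    d=M.T@np.array([(u-p['cx'])/f,(v-p['cy'])/f,1]); o=-M.T@np.array(p['tvec'],float).ravel()
    return o,d
def at(p,u,v,z):
    o,d=ray(p,u,v); return o+d*(z-o[2])/d[2]
E
python3 - <<'E'
from h import *
print(bot.state(), bot.grip_depth)
for n in ("scene","side"):
    p=vision.snapshot(n); cv2.imwrite(f"pics/{n}0.png",p["img"])
    for l in ["wide_bin","wide_lid","wide_bar","narrow_bin","cup","tray","jug","sauce_bottle","honey_jar","syrup_bottle","spoon"]:
        print(n,l,[(round(d['score'],2),w(p,d['position']).round(0).tolist()) for d in vision.find_in(p,l)[:4]])
E
```

```text
pics
{'time': 0.0, 'joint_positions': array([ 6.34191635e+01,  1.40827486e+01,  8.93226015e+01, -8.89398916e-04,
        7.67033601e+01, -9.97380419e+00]), 'dq': array([-0.07052611,  0.03069981,  0.02786405, -0.00082787,  0.05607629,
        0.07834172]), 'tau': array([-1.41431759e-03, -4.29491222e+01, -3.26131690e+01, -2.22163476e-04,
        5.24488685e-03, -3.58426394e-05]), 'eef_pos': array([185.50897869, 622.39657846, 230.21729977]), 'tool_rot': array([-1.79892783e+02, -1.79762775e-02,  1.63393156e+02]), 'force': array([ 0.00221852, -0.12678889, -0.12339967]), 'ft_torque': array([-0.02538084, -0.01115212, -0.00963808]), 'finger_force': 0.0, 'opening': 84.8968961485127} 18.700000000000003
scene wide_bin [(0.77, [613.0, -39.0, 108.0])]
scene wide_lid [(0.74, [580.0, -31.0, 108.0])]
scene wide_bar [(0.66, [579.0, -35.0, 107.0]), (0.45, [611.0, -37.0, 108.0])]
scene narrow_bin [(0.8, [611.0, 210.0, 105.0])]
scene cup [(0.94, [581.0, 26.0, 172.0]), (0.8, [409.0, 296.0, 75.0]), (0.6, [801.0, 22.0, 89.0])]
scene tray [(0.61, [507.0, -379.0, 3.0])]
scene jug [(0.92, [581.0, -345.0, 80.0])]
scene sauce_bottle [(0.96, [794.0, -224.0, 101.0])]
scene honey_jar [(0.71, [414.0, 177.0, 77.0]), (0.32, [507.0, -382.0, 8.0])]
scene syrup_bottle [(0.92, [779.0, 147.0, 115.0]), (0.7, [579.0, -32.0, 106.0]), (0.23, [793.0, -220.0, 99.0])]
scene spoon []
side wide_bin [(0.65, [529.0, -61.0, 99.0])]
side wide_lid [(0.8, [541.0, -35.0, 106.0])]
side wide_bar [(0.79, [539.0, -42.0, 105.0])]
side narrow_bin [(0.72, [573.0, 204.0, 102.0])]
side cup [(0.97, [780.0, 4.0, 89.0]), (0.69, [561.0, 14.0, 170.0]), (0.6, [407.0, 285.0, 65.0]), (0.24, [539.0, -40.0, 99.0])]
side tray [(0.8, [456.0, -374.0, 5.0])]
side jug [(0.93, [559.0, -347.0, 72.0])]
side sauce_bottle [(0.86, [761.0, -226.0, 83.0])]
side honey_jar [(0.92, [381.0, 155.0, 62.0])]
side syrup_bottle [(0.68, [753.0, 141.0, 98.0])]
side spoon [(0.95, [410.0, -24.0, 10.0])]
```

View pics/scene0.png

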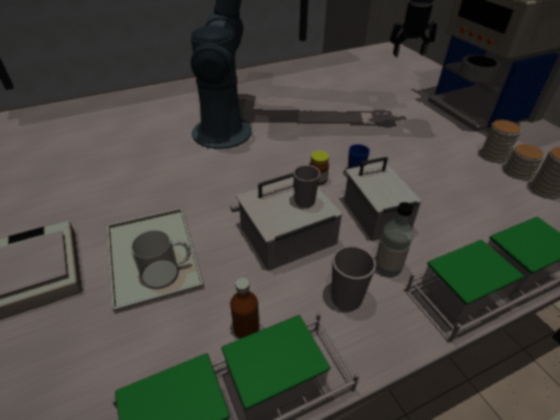

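View pics/side0.png

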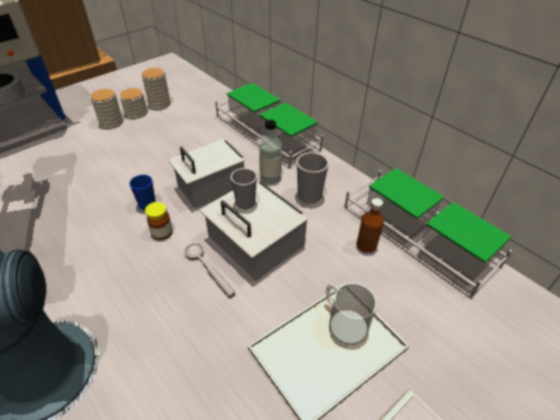

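The scene view (robot at the top) has the target cup at about (306,187) on the wide lid. The larger grey look-alike is at (351,278), the blue cup at (358,158), the tray at (153,255) with the jug on it, and the honey jar at (320,165). The side view has the cup at (244,188), wide bar (236,219), spoon (210,268) and jug (351,313). I'll crop the images to get exact lid, bar and tray corners.

```bash
python3 - <<'E'
import cv2,numpy as np
a=cv2.imread('pics/scene0.png')[150:310,90:350]; b=cv2.imread('pics/side0.png')[160:300,170:330]
g=lambda i,s:cv2.convertScaleAbs(cv2.resize(i,None,fx=s,fy=s,interpolation=cv2.INTER_CUBIC),alpha=1.6)
cv2.imwrite('pics/ca.png',g(a,3)); cv2.imwrite('pics/cb.png',g(b,4))
E
```

```text
(no output)
```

View pics/ca.png

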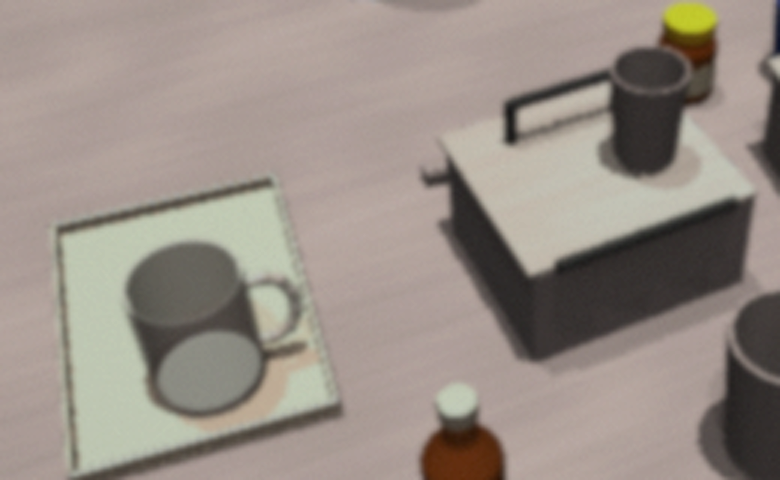

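View pics/cb.png

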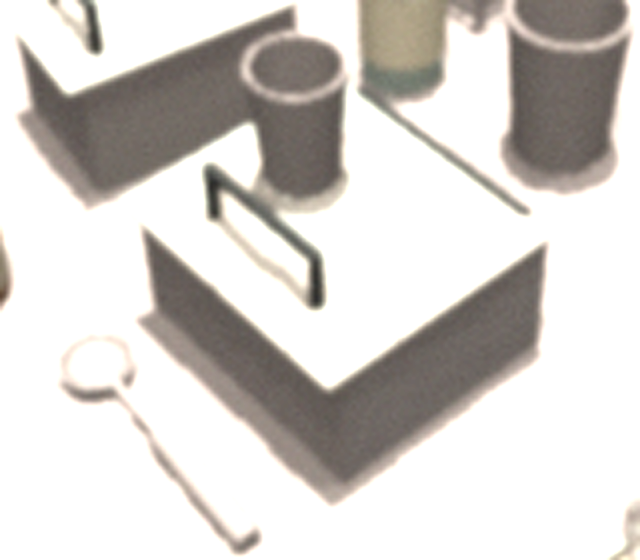

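```bash
cat > m.py <<'E'
from h import *
a=vision.snapshot("scene"); b=vision.snapshot("side")
A=lambda x,y:(90+(x-1)/3,150+(y-1)/3)
B=lambda x,y:(170+(x-1.5)/4,160+(y-1.5)/4)
def pr(n,p,uv,z): q=at(p,*uv,z); print(n,q.round(1)); return q
for n,p,uv,z in [("lid FR s",a,A(440,145),106),("lid BR s",a,A(533,270),106),("lid BL s",a,A(750,195),106),
 ("lid FR",b,B(330,388),106),("lid FL",b,B(143,228),106),("lid BR",b,B(547,240),106),
 ("bar R s",a,A(508,103),148),("bar L",b,B(208,172),148),("bar R",b,B(318,258),148),
 ("cup rim s",a,A(650,73),196),("cup rim",b,B(294,71),196),("cup base s",a,A(645,150),106),("cup base",b,B(301,184),106),
 ("tray",a,A(275,180),18),("tray",a,A(52,228),18),("tray",a,A(72,472),18),("tray",a,A(340,403),18),("spoon",b,B(235,545),5),("spoon",b,B(98,365),5)]: pr(n,p,uv,z)
for c,p in (("scene",a),("side",b)):
  for l in ["cup","jug","wide_bin"]:
    for d in vision.silhouettes(p,l)[:2]:
      ys,xs=np.nonzero(d['pixels']); print(c,l,round(d['score'],2),xs.min(),xs.max(),ys.min(),ys.max())
# scene triangulate jug
E
python3 m.py
```

```text
lid FR s [ 481.7 -117.8  106. ]
lid BR s [ 646.2 -105.3  106. ]
lid BL s [643.8  86.8 106. ]
lid FR [ 468.4 -121.5  106. ]
lid FL [459.1  51.5 106. ]
lid BR [ 641.8 -117.1  106. ]
bar R s [502.4 -63.3 148. ]
bar L [495.8  28.3 148. ]
bar R [502.1 -70.2 148. ]
cup rim s [570.   29.6 196. ]
cup rim [559.5  22.8 196. ]
cup base s [559.5  35.9 106. ]
cup base [557.3  19.2 106. ]
tray [ 366.2 -242.3   18. ]
tray [ 345.7 -436.6   18. ]
tray [ 613.1 -457.8   18. ]
tray [ 635.4 -263.3   18. ]
spoon [ 400.5 -112.     5. ]
spoon [414.2  56.3   5. ]
scene cup 0.97 348 370 144 167
scene cup 0.96 294 319 165 207
scene jug 0.94 131 190 229 289
scene wide_bin 0.6 237 341 173 270
side cup 0.87 129 154 174 208
side cup 0.84 297 328 152 203
side jug 0.67 327 376 282 345
side wide_bin 0.87 200 307 182 279
```

{"op": "carry_out", "data": {"motion": [[-0.7,-0.72,-0.3,0],[-0.79,-0.81,-0.3,0],[-0.79,-0.81,-0.3,0],[-0.79,-0.81,-0.3,0],[-0.79,-0.81,-0.3,0],[-0.79,-0.81,-0.3,0],[-0.79,-0.81,-0.3,0],[-0.79,-0.81,-0.3,0],[-0.79,-0.81,-0.3,0],[-0.79,-0.81,-0.3,0],[-0.79,-0.81,-0.3,0],[-0.79,-0.81,-0.3,0],[-0.79,-0.81,0,0],[-0.79,-0.81,0,0],[-0.79,-0.81,0,0],[-0.79,-0.81,0,0],[-0.79,-0.81,0,0],[-0.79,-0.81,0,0],[-0.79,-0.81,0,0],[-0.5,-0.5,0,0]], "fingers": 0}}

```text
time: 3.6
eef_pos: [494.3, 34.5, 339.3]
tool_rot: [-180.0, 0.0, 163.3]
force: [0.3, 0.1, 0.6]
opening: 85.3
finger_force: 0.0
```

```bash
python3 - <<'E'
from h import *
s=bot.state(); print(s['time'],s['eef_pos'],s['tool_rot'],s['joint_positions'].round(1))
p=vision.snapshot("wrist"); np.savez("w1.npz",**p); cv2.imwrite("pics/w1.png",p["img"])
print(p['vfov'],p['cx'],p['cy'])
for l in ["wide_lid","wide_bar","cup","tray","honey_jar"]:
    print(l,[(round(d['score'],2),w(p,d['position']).round(0).tolist()) for d in vision.find_in(p,l)[:4]])
E
```

```text
3.6 [494.26495116  34.5059023  339.33565237] [-1.79987446e+02  1.77320262e-02  1.63292382e+02] [ -9.1 -11.4 103.9  -0.   87.4 -82.4]
65.70646984690485 272.4306239209426 212.71105560017506
wide_lid [(0.91, [534.0, -19.0, 102.0])]
wide_bar [(0.84, [534.0, -24.0, 108.0])]
cup [(0.96, [412.0, 312.0, 63.0]), (0.66, [586.0, 32.0, 162.0]), (0.62, [762.0, 34.0, 78.0])]
tray [(0.68, [452.0, -323.0, 6.0])]
honey_jar [(0.91, [390.0, 170.0, 94.0])]
```

View pics/w1.png

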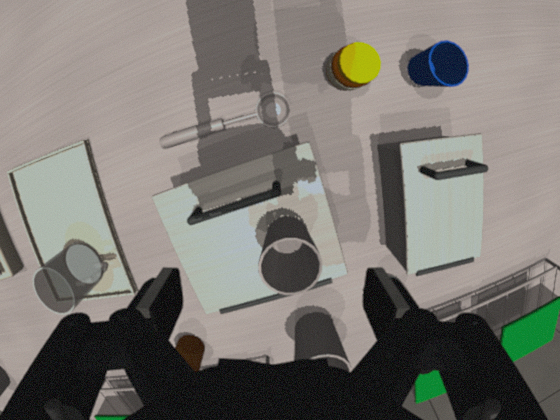

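The wrist view shows lid corners near (312,142), (153,196), (208,312) and (346,273), bar ends at (192,216) and (278,187), and the cup rim centred at (290,265). The tray's near corners are at (88,140) and (10,173).

```bash
cat >> h.py <<'E'
def wray(p,u,v):
    M=cv2.Rodrigues(np.array(p['rvec'],float))[0]
    f=210/np.tan(np.radians(float(p['vfov'])/2)); x,y=u-float(p['cx']),v-float(p['cy']); r=np.hypot(x,y)+1e-9; t=r/f
    return -M.T@np.array(p['tvec'],float).ravel(), M.T@np.array([np.sin(t)*x/r,np.sin(t)*y/r,np.cos(t)])
def wat(p,u,v,z):
    o,d=wray(p,u,v); return (o+d*(z-o[2])/d[2]).round(1)
E
python3 - <<'E'
from h import *
p=dict(np.load("w1.npz"))
for n,u,v,z in [("FL",312,142,106),("FR",153,196,106),("BR",208,312,106),("BL",346,273,106),("barL",278,187,150),("barR",192,216,150),
 ("rim",290,265,196),("rimL",260,266,196),("rimR",320,264,196),("base",283,228,106),("tray NL",88,140,18),("tray NR",10,173,18),("tray FL",133,293,18)]:
    print(n,wat(p,u,v,z))
E
```

```text
FL [465.   90.7 106. ]
FR [ 470.  -114.6  106. ]
BR [ 647.6 -106.6  106. ]
BL [641.9  91.4 106. ]
barL [495.7  39.7 150. ]
barR [499.2 -59.5 150. ]
rim [563.8  31.2 196. ]
rimL [556.3   2.7 196. ]
rimR [571.6  59.8 196. ]
base [556.5  28.9 106. ]
tray NL [ 359.8 -231.4   18. ]
tray NR [ 345.5 -430.4   18. ]
tray FL [ 631.3 -265.8   18. ]
```

{"op": "carry_out", "data": {"motion": [[0,0,0,-0.8],[0,0,0,-0.8],[0,0,0,-0.7],[-0.5,-0.05,0,0],[-0.7,-0.1,0,0],[-0.7,-0.1,0,0],[-0.35,0,0,0],[0,0,0.4,0],[0,0,0.8,0],[0,0,0.8,0],[0,0,0.3,0],[0,0,0,0]]}}

```text
time: 5.1
eef_pos: [559.8, 31.6, 268.3]
tool_rot: [180.0, -0.2, -178.2]
force: [-0.7, 0.4, 0.5]
opening: 85.4
finger_force: 0.0
```

```bash
python3 - <<'E'
from h import *
s=bot.state(); print(s['time'],s['eef_pos'],s['tool_rot'])
p=vision.snapshot("wrist"); np.savez("w2.npz",**p); cv2.imwrite("pics/w2.png",p["img"])
M=cv2.Rodrigues(np.array(p['rvec']))[0]
for t in [(562,29,196),(562,29,106)]: 
    c=M@np.array(t,float)+np.ravel(p['tvec']); f=210/np.tan(np.radians(p['vfov']/2)); a=np.arctan2(np.hypot(c[0],c[1]),c[2]); print(p['cx']+f*a*c[0]/np.hypot(c[0],c[1]),p['cy']+f*a*c[1]/np.hypot(c[0],c[1]))
E
```

```text
5.1 [559.75352643  31.64370694 268.34305745] [ 179.9602854    -0.21473307 -178.17395716]
269.3756465657945 226.92944779189963
270.12047695834633 196.2022855819558
```

View pics/w2.png

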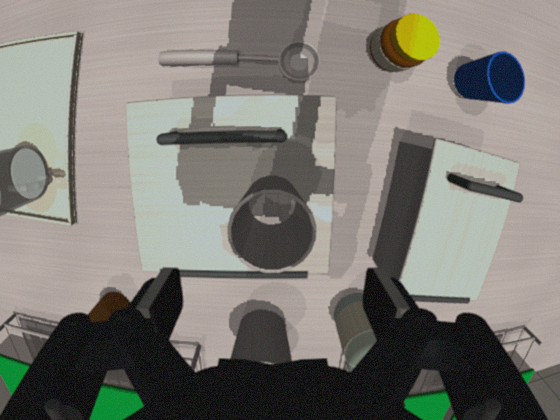

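The cup's rim is centred at (272,229), within about 2 mm of the prediction, so I'll descend and grip.

{"op": "carry_out", "data": {"motion": [[-0.12,0,0.5,0],[0,0,0.8,0],[0,0,0.8,0],[0,0,0.8,0],[0,0,0.7,0],[0,0,0.45,0],[0,0,0,0],[0,0,0,0]]}}

```text
time: 5.95
eef_pos: [565.5, 31.1, 149.6]
tool_rot: [-180.0, 0.1, -178.2]
force: [-0.0, 0.4, 1.2]
opening: 85.9
finger_force: 0.0
```

{"op": "carry_out", "data": {"motion": [[0,0,0,0],[0,0,0,0],[0,0,0,0],[0,0,0,0],[0,0,0,0],[0,0,0,0],[0,0,0,0],[0,0,0,0],[0,0,0,0]], "fingers": 1}}

```text
time: 6.85
eef_pos: [566.5, 31.1, 151.1]
tool_rot: [-180.0, 0.2, -178.2]
force: [0.4, 0.6, 6.1]
opening: 61.5
finger_force: 64.9
```

{"op": "carry_out", "data": {"motion": [[0,0,-0.3,0],[0,0,-0.7,0],[0,0,-0.8,0],[0,0,-0.8,0],[0,0,-0.4,0],[0,0,0,0],[0,0,0,0]]}}

```text
time: 7.55
eef_pos: [564.3, 31.3, 237.8]
tool_rot: [180.0, -0.1, -178.2]
force: [0.0, -0.2, -1.5]
opening: 61.5
finger_force: 65.5
```

{"op": "carry_out", "data": {"motion": [[0.1,-0.3,0,0],[0.3,-0.6,0,0],[0.4,-0.8,0,0],[0.4,-0.85,0,0],[0.4,-0.85,0,0],[0.4,-0.85,0,0],[0.4,-0.85,0,0],[0.4,-0.85,0,0],[0.4,-0.85,0,0],[0.4,-0.85,0,0],[0.4,-0.85,0,0],[0.4,-0.85,0,0],[0.4,-0.85,0,0],[0.4,-0.85,0,0],[0.3,-0.8,0,0],[0.2,-0.6,0,0],[0,-0.3,0,0],[0,0,0,0],[0,0,0,0]]}}

```text
time: 9.45
eef_pos: [406.2, -355.8, 238.4]
tool_rot: [179.9, -0.0, -178.2]
force: [0.1, 0.7, -2.4]
opening: 61.7
finger_force: 65.6
```

```bash
python3 - <<'E'
from h import *
s=bot.state(); print(s['time'],s['eef_pos'],s['tool_rot'],s['force'],s['opening'])
p=vision.snapshot("wrist"); np.savez("w3.npz",**p); a=vision.snapshot("side"); np.savez("s3.npz",**a)
g=lambda i,s:cv2.resize(i,None,fx=s,fy=s)
cv2.imwrite("pics/w3.png",np.vstack([g(p["img"],.71),g(a["img"],.71)])[:596])
for l in ["jug","cup"]:
  for q in (p,a): print(l,[(round(d['score'],2),w(q,d['position']).round(0).tolist()) for d in vision.find_in(q,l)[:4]])
E
```

```text
9.45 [ 406.19221767 -355.79299523  238.39458772] [ 1.79939774e+02 -1.85993857e-02 -1.78168861e+02] [ 0.10528503  0.68946574 -2.40445567] 61.67148185438553
jug []
jug [(0.95, [551.0, -364.0, 72.0])]
cup [(0.81, [425.0, -355.0, 256.0])]
cup [(0.57, [403.0, 286.0, 66.0]), (0.55, [393.0, -362.0, 243.0]), (0.38, [766.0, 156.0, 196.0])]
```

View pics/w3.png

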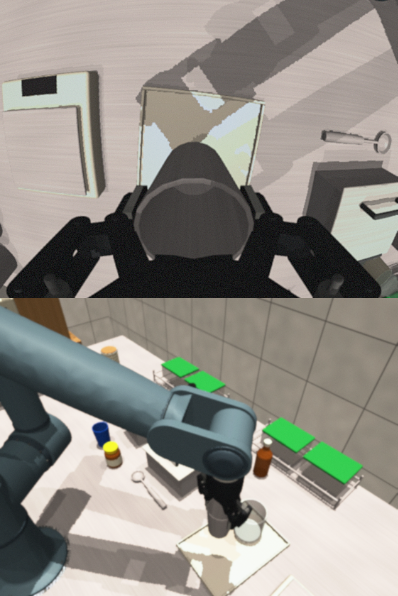

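The cup is held upright above the tray's near half: tray corners are at (145,88) and (266,102) in the upper panel, and the jug is clear. I'll shift slightly to the centre and lower it.

{"op": "carry_out", "data": {"motion": [[-0.28,0.5,0.3,0],[0,0,0.7,0],[0,0,0.8,0],[0,0,0.8,0],[0,0,0.8,0],[0,0,0.8,0],[0,0,0.7,0],[0,0,0.5,0],[0,0,0.3,0],[0,0,0.1,0],[0,0,0,0],[0,0,0,0],[0,0,0,0]]}}

```text
time: 11.05
eef_pos: [414.4, -341.8, 65.8]
tool_rot: [-179.9, 0.1, -178.2]
force: [0.9, -0.3, -1.9]
opening: 61.4
finger_force: 65.6
```

{"op": "carry_out", "data": {"motion": [[0,0,0.2,0],[0,0,0.15,0],[0,0,0.05,0],[0,0,0,0],[0,0,0,0]]}}

```text
time: 11.55
eef_pos: [413.9, -341.2, 52.7]
tool_rot: [180.0, -0.0, -178.2]
force: [-0.2, -0.3, -1.8]
opening: 61.4
finger_force: 65.6
```

{"op": "carry_out", "data": {"motion": [[0,0,0.1,0],[0,0,0,0],[0,0,0,0]]}}

```text
time: 11.85
eef_pos: [414.2, -341.7, 50.2]
tool_rot: [-179.9, 0.0, -178.2]
force: [-0.1, -2.0, -0.0]
opening: 61.3
finger_force: 65.6
```

{"op": "carry_out", "data": {"motion": [[0,0,0.08,0],[0,0,0,0],[0,0,0,0]]}}

```text
time: 12.15
eef_pos: [414.6, -341.8, 50.1]
tool_rot: [-180.0, 0.0, -178.2]
force: [-4.8, 5.5, 18.3]
opening: 61.5
finger_force: 65.6
```

{"op": "carry_out", "data": {"motion": [[0,0,-0.06,0],[0,0,0,0],[0,0,0,0]]}}

```text
time: 12.45
eef_pos: [414.2, -341.6, 50.1]
tool_rot: [-180.0, 0.0, -178.2]
force: [-2.3, 0.8, 7.5]
opening: 61.5
finger_force: 65.6
```

{"op": "carry_out", "data": {"motion": [[0,0,0,0],[0,0,0,0],[0,0,0,0],[0,0,0,0],[0,0,0,0],[0,0,0,0],[0,0,0,0],[0,0,0,0]], "fingers": 0}}

```text
time: 13.25
eef_pos: [413.9, -341.2, 49.2]
tool_rot: [180.0, -0.0, -178.2]
force: [0.2, -0.7, 0.5]
opening: 85.7
finger_force: 0.0
```

{"op": "carry_out", "data": {"motion": [[0,0,-0.2,0],[0,0,-0.5,0],[0,0,-0.8,0],[0,0,-0.9,0],[0,0,-0.9,0],[0,0,-0.9,0],[0,0,-0.9,0],[0,0,-0.9,0],[0,0,-0.9,0],[0,0,-0.6,0],[0,0,0,0]]}}

```text
time: 14.35
eef_pos: [415.0, -342.5, 279.0]
tool_rot: [-179.6, 0.3, -178.2]
force: [0.6, 0.7, 0.1]
opening: 85.6
finger_force: 0.0
```

```bash
python3 - <<'E'
from h import *
s=bot.state(); print(s['time'],s['eef_pos'],s['tool_rot'],s['joint_positions'].round(1))
a=vision.snapshot("scene"); np.savez("s4.npz",**a); cv2.imwrite("pics/s4.png",a["img"])
E
```

```text
14.35 [ 414.97013733 -342.47295593  278.99346483] [-179.62593506    0.27671623 -178.19669747] [ -51.6   -3.5  103.1   -0.    80.  -143.4]
```

View pics/s4.png

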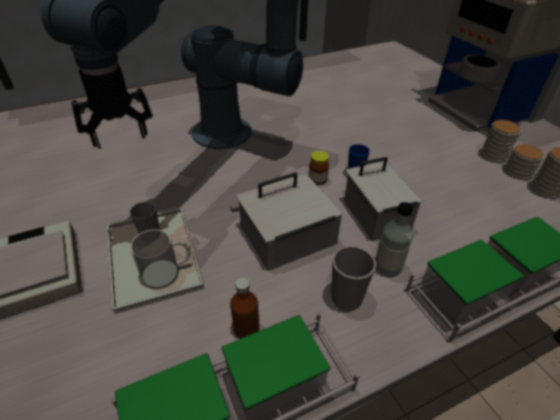

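The cup is upright on the tray's near half at (146,220) and the jug is untouched. Next I'll refine the bar position and turn the tool.

```bash
python3 - <<'E'
from h import *
p=dict(np.load("w2.npz"))
for n,u,v,z in [("FL",335,97,106),("FR",127,103,106),("BR",144,273,106),("BL",329,272,106),("barL",286,134.5,147),("barR",159,138,147)]: print(n,wat(p,u,v,z))
E
```

```text
FL [463.9  86.6 106. ]
FR [ 470.  -115.4  106. ]
BR [ 653.4 -109.4  106. ]
BL [642.6  94.  106. ]
barL [499.9  40.2 147. ]
barR [503.6 -66.2 147. ]
```

{"op": "carry_out", "data": {"motion": [[0,0,0,0.5],[0,0,0,1],[0,0,0,1],[0,0,0,1],[0,0,0,1],[0,0,0,1],[0,0,0,1],[0,0,0,1],[0,0,0,1],[0,0,0,1],[0,0,0,1],[0,0,0,0.8],[0,0,0,0],[0,0,0,0]]}}

```text
time: 15.8
eef_pos: [413.5, -340.8, 273.2]
tool_rot: [-179.9, -0.1, 91.5]
force: [-0.7, -0.4, -0.1]
opening: 85.5
finger_force: 0.0
```

{"op": "carry_out", "data": {"motion": [[0.4,0.1,0,0],[0.7,0.2,0,0],[0.8,0.24,0,0],[0.8,0.24,0,0],[0.8,0.24,0,0],[0.8,0.24,0,0],[0.8,0.24,0,0],[0.8,0.24,0,0],[0.8,0.24,0,0],[0.8,0.24,0,0],[0.8,0.24,0,0],[0.8,0.24,0,0],[0.8,0.24,0,0],[0.6,0.24,0,0],[0.4,0.23,0,0],[0,0,0,0],[0,0,0,0]]}}

```text
time: 17.5
eef_pos: [508.0, -11.8, 274.1]
tool_rot: [-180.0, 0.0, 91.4]
force: [-0.6, 1.2, -0.2]
opening: 85.7
finger_force: 0.0
```

```bash
python3 - <<'E'
from h import *
s=bot.state(); print(s['time'],s['eef_pos'],s['tool_rot'],s['joint_positions'].round(1))
p=vision.snapshot("wrist"); np.savez("w5.npz",**p); cv2.imwrite("pics/w5.png",p["img"])
E
```

```text
17.5 [508.0407062  -11.82348766 274.05098108] [-1.79974245e+02  1.16682446e-02  9.14394010e+01] [-14.1  -7.3 107.1  -0.   80.3 -15.6]
```

View pics/w5.png

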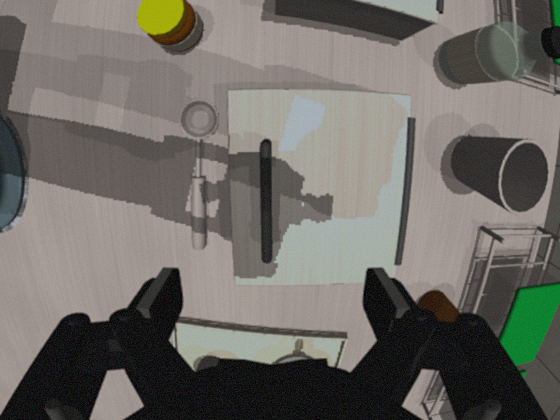

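```bash
python3 - <<'E'
from h import *
p=dict(np.load("w5.npz"))
for n,u,v,z in [("barL",266,140,149),("barR",266.5,261,149),("FL",228,90,106),("FR",236,284,106),("BL",410,96,106),("BR",394,284,106)]: print(n,wat(p,u,v,z))
E
```

```text
barL [501.9  42.3 149. ]
barR [504.5 -66.2 149. ]
FL [464.1  86.9 106. ]
FR [ 471.1 -116.1  106. ]
BL [643.   91.8 106. ]
BR [ 651.2 -115.5  106. ]
```

The bar runs straight down the picture from (266,140) to (266,261), midway between the fingers. I'll shift 5 mm back, descend and grip.

{"op": "carry_out", "data": {"motion": [[0,-0.17,0.3,0],[0,0,0.7,0],[0,0,0.8,0],[0,0,0.8,0],[0,0,0.8,0],[0,0,0.7,0],[0,0,0.5,0],[0,0,0.2,0],[0,0,0,0],[0,0,0,0]]}}

```text
time: 18.55
eef_pos: [503.4, -12.3, 130.8]
tool_rot: [179.9, 0.0, 91.4]
force: [-0.8, -0.3, -0.2]
opening: 85.3
finger_force: 0.0
```

{"op": "carry_out", "data": {"motion": [[0,0,0,0],[0,0,0,0],[0,0,0,0],[0,0,0,0],[0,0,0,0],[0,0,0,0],[0,0,0,0],[0,0,0,0],[0,0,0,0],[0,0,0,0],[0,0,0,0],[0,0,0,0]], "fingers": 1}}

```text
time: 19.75
eef_pos: [502.2, -11.9, 130.4]
tool_rot: [-179.8, 0.0, 91.4]
force: [-5.2, -0.0, 4.9]
opening: 7.8
finger_force: 58.6
```

{"op": "carry_out", "data": {"motion": [[0,0.07,-0.21,0],[0,0.08,-0.21,0],[0,0.09,-0.2,0],[0,0.1,-0.2,0],[0,0.11,-0.19,0],[0,0.11,-0.19,0],[0,0.13,-0.18,0],[0,0.13,-0.18,0],[0,0.14,-0.17,0],[0,0.14,-0.17,0],[0,0,0,0],[0,0,0,0],[0,0,0,0]]}}

```text
time: 21.05
eef_pos: [534.5, -10.9, 188.3]
tool_rot: [-179.7, -0.0, 91.4]
force: [-12.8, -0.5, 8.1]
opening: 7.8
finger_force: 58.9
```

```bash
python3 - <<'E'
from h import *
s=bot.state(); print(s['time'],s['eef_pos'],s['force'],s['ft_torque'],s['opening'],s['finger_force'])
a=vision.snapshot("scene"); b=vision.snapshot("side")
g=lambda i:cv2.resize(i,None,fx=2,fy=2)
cv2.imwrite("pics/l1.png",np.vstack([g(a["img"][130:280,160:440]),g(b["img"][150:300,120:400])]))
E
```

```text
21.05 [534.49311281 -10.89460425 188.26800829] [-12.84494401  -0.47853594   8.05352352] [-0.08210644  2.35999619  0.07683523] 7.753834265197279 58.866114020347595
```

View pics/l1.png

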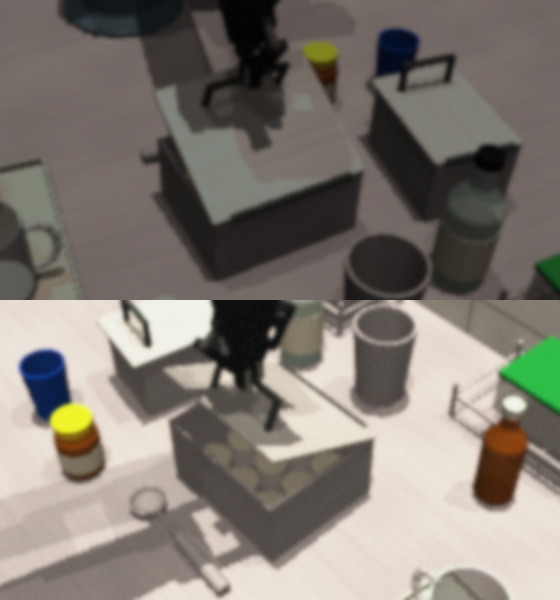

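The lid is opening cleanly: its front is raised in both panels, the bar is still in the fingers, and the angle is about 25 degrees. I'll continue along the arc.

{"op": "carry_out", "data": {"motion": [[0,0.15,-0.16,0],[0,0.16,-0.16,0],[0,0.17,-0.14,0],[0,0.17,-0.14,0],[0,0.18,-0.13,0],[0,0.18,-0.13,0],[0,0.19,-0.11,0],[0,0.19,-0.11,0],[0,0.2,-0.09,0],[0,0.2,-0.09,0],[0,0,0,0],[0,0,0,0]]}}

```text
time: 22.35
eef_pos: [590.8, -9.2, 228.4]
tool_rot: [179.9, -0.0, 91.4]
force: [-6.6, 1.9, 8.4]
opening: 7.2
finger_force: 60.5
```

{"op": "carry_out", "data": {"motion": [[0,0.2,-0.08,0],[0,0.21,-0.07,0],[0,0.21,-0.06,0],[0,0.21,-0.05,0],[0,0,0,0],[0,0,0,0],[0,0,0,0]]}}

```text
time: 23.05
eef_pos: [616.4, -8.4, 235.9]
tool_rot: [179.7, -0.1, 91.4]
force: [-1.0, 2.0, 7.1]
opening: 7.6
finger_force: 60.4
```

```bash
python3 - <<'E'
from h import *
P=[]
for i in range(3):
    a=vision.snapshot("scene"); s=bot.state(); P.append(s['eef_pos'])
print(s['time'],np.mean(P,0),s['force'],s['ft_torque'],s['opening'],s['finger_force'])
b=vision.snapshot("side"); np.savez("fa.npz",**a); np.savez("fb.npz",**b)
g=lambda i:cv2.resize(i,None,fx=2,fy=2)
cv2.imwrite("pics/l2.png",np.vstack([g(a["img"][130:280,160:440]),g(b["img"][150:300,120:400])]))
E
```

```text
23.2 [616.4122066   -8.42124437 235.9515033 ] [-2.23521797  2.98045392  6.26149975] [0.41290267 0.48597817 0.07645325] 7.565242117181332 60.432860255241394
```

View pics/l2.png

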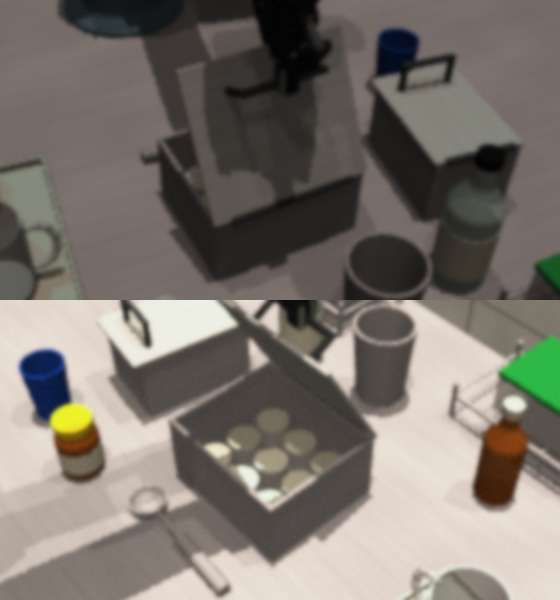

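```bash
python3 - <<'E'
from h import *
a=dict(np.load("fa.npz"))
b=np.radians(1.8); ex=np.array([np.cos(b),np.sin(b),0]); ey=np.array([-np.sin(b),np.cos(b),0]); ez=np.array([0,0,1.])
H=np.array([503,-12,0])+145*ex+100*ez
f=210/np.tan(np.radians(a['vfov']/2)); K=np.array([[f,0,a['cx']],[0,f,a['cy']],[0,0,1]],float)
for t in (0,50,55,60,65,70):
    c,s=np.cos(np.radians(t)),np.sin(np.radians(t)); u=-c*ex+s*ez; n=s*ex+c*ez
    pts=np.array([H+182*u+6*n-103*ey,H+182*u+6*n+103*ey,H+6*n-103*ey,H+6*n+103*ey,H+145*u+46*n-50*ey])
    print(t,cv2.projectPoints(pts,a['rvec'],a['tvec'],K,None)[0][:,0].round(1).tolist())
E
```

```text
0 [[235.2, 194.9], [305.5, 173.1], [266.2, 241.8], [342.9, 213.9], [259.9, 185.0]]
50 [[243.1, 165.5], [323.1, 142.7], [267.1, 243.8], [343.9, 215.7], [275.8, 173.4]]
55 [[245.3, 165.2], [326.4, 142.0], [267.1, 244.1], [343.9, 215.9], [278.4, 174.9]]
60 [[247.6, 165.5], [329.8, 141.9], [267.2, 244.3], [344.0, 216.1], [281.2, 176.9]]
65 [[250.2, 166.5], [333.5, 142.4], [267.2, 244.5], [344.0, 216.3], [284.1, 179.5]]
70 [[253.1, 168.1], [337.4, 143.6], [267.3, 244.7], [344.0, 216.5], [287.1, 182.6]]
```

```bash
python3 - <<'E'
from h import *
b=np.radians(1.8); ex=np.array([np.cos(b),np.sin(b),0]); ey=np.array([-np.sin(b),np.cos(b),0]); ez=np.array([0,0,1.])
H=np.array([503,-12,0])+145*ex+100*ez
a=vision.snapshot("scene"); gray=cv2.GaussianBlur(cv2.cvtColor(a['img'],cv2.COLOR_BGR2GRAY),(3,3),0).astype(float)
f=210/np.tan(np.radians(a['vfov']/2)); K=np.array([[f,0,a['cx']],[0,f,a['cy']],[0,0,1]],float)
def proj(t,pts): 
    c,s=np.cos(np.radians(t)),np.sin(np.radians(t)); u=-c*ex+s*ez; n=s*ex+c*ez
    return cv2.projectPoints(np.array([H+i*u+6*n+j*ey for i,j in pts]),a['rvec'],a['tvec'],K,None)[0][:,0]
from scipy.ndimage import map_coordinates as mc
k=np.linspace(30,175,80)
for t in range(50,72,2):
    d=[]
    for sgn in (-1,1):
        i=proj(t,[(x,sgn*99) for x in k]); o=proj(t,[(x,sgn*107) for x in k])
        d.append(abs(mc(gray,[i[:,1],i[:,0]],order=1)-mc(gray,[o[:,1],o[:,0]],order=1)).mean())
    print(t,np.round(d,1))
for d in vision.silhouettes(a,"wide_lid")[:1]:
    m=d['pixels']; print(d['score'])
    for t in range(50,72,2):
        q=np.zeros(m.shape,np.uint8); cv2.fillConvexPoly(q,proj(t,[(0,-103),(182,-103),(182,103),(0,103)]).round().astype(int),1); print(t,round((q&m).sum()/(q|m).sum(),3))
s=bot.state(); print(s['time'],s['eef_pos'],s['force'],vision.find_in(a,"cup")[:0])
for d in vision.find_in(a,"cup"): print(d['score'],w(a,d['position']).round(0))
E
```

```text
50 [9.5 9.1]
52 [12.3  9.7]
54 [16.2 11.5]
56 [20.9 15.2]
58 [25.2 18.9]
60 [27.6 19.7]
62 [27.3 16.4]
64 [24.5 11.2]
66 [19.9  7. ]
68 [15.2  6.2]
70 [11.2  7.7]
0.64
50 0.835
52 0.841
54 0.86
56 0.872
58 0.88
60 0.877
62 0.864
64 0.848
66 0.838
68 0.822
70 0.809
23.35 [616.39508016  -8.42768894 235.95169686] [-2.51193457  1.94130269  7.33216499] []
0.78 [798.  20.  88.]
0.77 [408. 297.  75.]
0.59 [ 423. -341.   78.]
```

The lid edges fit best at 60 degrees and the hold is steady, so I'm handing it in.

```bash
python3 -c "
from cell import order; print(order.close_job())"
```

```text
the job is handed in; nothing more can be done
None
```

The job is handed in: the steel cup stands upright on the near half of the tray, and the gripper is holding the wide lid at about 60° (image fits gave 58–61°); I viewed 11 pictures, one over the limit of 10.

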